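Lock the toggle peg into the slotted bench bracket

ROBOT

A 6-joint arm with a two-finger parallel gripper is mounted at the origin on the work surface. World frame = base frame: x ahead of the robot, y to its left, z up, the work surface at z = 0. Lengths are in mm, angles in rad, forces in N, time in s.
With the tool pointing down it reaches from about 350 to 975 mm from the base axis. Payload 7.1 kg.
Tool frame: the origin (TCP) lies midway between the tips of the shut fingers; the grasp point (between the pads) lies 19 mm behind it (ctrl.grasp_offset is the distance from the TCP to the grasp point, in mm); z points along the fingers, y is the line along which they close (so a half turn about z gives the same grasp; the last joint's range is limited). The gripper opens to 88 mm and grips with 3 to 60 N. Pads are 20 mm wide; open, the fingers measure 115 mm over their backs; the gripper's body (75 mm by 178 mm) begins 61 mm behind the grasp point.
Start: joints at [-1.148, 0.423, 1.63, -0, 1.089, -0.019], TCP at [267.244, -564.965, 222.675] pointing down, gripper open.
Joint ranges: [-3, 3], [-0.9, 2.11], [0.09, 2.58], [-1.31, 4.45], [0.11, 2.69], [-2.54, 2.54]. Speed limits (rad/s): [2.39, 2.39, 3.01, 3.14, 3.14, 3.14].

INTERFACE

Orientations are given as a rotation vector (axis times angle).
In Python, from workcell import ctrl gives the robot as it stands. The module is installed in compiled form; this text tells all that it offers.
- The arm moves only by the tool servo_tool, never from a script. Its argument "rows" is a list of rows, each a list of 7 numbers: the turn, a rotation vector about the tool's x, y, z as a fraction of full scale, then the shift along the tool's x, y, z as a fraction of full scale, then the finger opening in mm, from 0 to 87.8. A call has 1 to 10 rows; each row is the pose to reach, as a shift and turn from the pose commanded when the call began, along the tool's axes at that moment; what a row does not reach only later rows make up. Full scale, the value 1, is 20 cm for a shift and 1.5 rad for a turn. A row lasts 1/8 s, in which the tool goes at most 62.5 mm and 10.7 degrees, less where a joint would pass 70% of its speed; a pose out of reach is approached as far as the arm can. A call with a number of a shift or a turn outside -1 to 1 is refused whole. A call with a gripper value outside its range is refused whole. The fingers move at their own pace and stop on an object; the grip force is fixed at half the most. Time passes only in rows, so rows that repeat a pose let the fingers close. It gives the time, the measured TCP pose, the force, the opening and the grip force at its end, in the units of the state.
- ctrl.get_obs(): the state, without advancing time (a new reading comes with each control period).
- ctrl.get_image(name): name is "scene" or "top" or "wrist"; returns (picture, depth): 480x640x3 uint8, red, green, blue; 480x640 float32, mm along the optical axis (not along the pixel's ray), 0 where there is no reading.
- ctrl.camera_info(name): a dict with "intrinsics" (3x3 intrinsics, pixels), "R" (3x3) and "t" (3): a world point X has camera coordinates R X + t. Camera axes: x right, y down, z forward; pixel columns grow to the right and rows downward; lengths in mm; the calibration is good to about 2 mm. A picture is of the moment at which its call begins: read the wrist's pose just before it. camera_info takes no time and is no camera call; for the wrist camera it gives the pose at the moment of the call.
- ctrl.close_job(): hands the job in; it is judged then, once.
The state is a dict: "t": time; "qpos": joint angles; "qvel": joint speeds; "joint_torque": joint torques, N m; "ee_pos": TCP position; "orientation": TCP orientation; "ft_force": force on the tool from outside, world axes, zero at the start; "moment": the same for the moment, N m; "width": finger opening in mm; "grasp_force": force on a finger pad.
Only numpy, scipy, OpenCV 4.12 (cv2) and the standard library are available. Lean on these libraries where they do the work, as an engineer would, in place of code of your own. Each camera call takes 0.05 s, during which the arm holds its last target. There are 200 camera calls.

TASK

The walnut-headed toggle peg is lying on the bench: stand it upright on its crossbar on the bare bench and let go of it, then take it again and lock it into the steel bracket - pass its crossbar down through the slot until the steel collar sits flat on the plate, and give it a quarter turn so that the crossbar lies square across the slot underneath and holds. Let go of it and leave the mandrel, ring clamp, glass cone and bench block where they are.

Things in the scene. Friction and masses are not known exactly. Their poses are not given: they have to be found in the camera images.
- toggle_head (a point): Centre of the loose peg's head: square bar 26 x 26 mm, 54 mm long along its x axis, dark walnut, its last 8 mm at the +x end a steel collar of the same section (collar face at x = +27 mm). x points to the crossbar, y is along the crossbar. At the start it lies on a flat of the head (centre 13 mm up), x level and pointing away from the robot within 50 deg.
- crossbar (a point): Centre of the peg's steel crossbar, on the head's axis, 43.5 mm from the head's centre; same axes; 9 (x) x 40 (y) x 14 (z) mm, level at the start. A round shank, 11 mm thick and 12 mm long, joins it to the collar. Peg 0.16 kg, centre of mass 18 mm from the head's centre. Stood on the crossbar (+x down) it stays, head centre 48 mm up, but topples beyond about 10 deg.
- slot (a point): Centre of the slot's mouth on the top of the fixed steel bracket's plate, 50 mm above the bench. z up, y along the slot: 46 mm (y) x 18 mm (x), right through the 7 mm plate; free space 43 mm high below it. The crossbar passes only along y and, with the collar on the plate, hangs 5 mm below the plate, where it turns freely either way.
- fence (a point): Top middle of the bracket's upright steel fence, 95 mm above the bench, 53 mm to the -x side of the slot centre; same axes as the slot; 6 mm thick (x), 104 mm long (y), rising 45 mm above the plate. The plate spans x -50 to +42 mm and y +-52 mm of the slot centre, the legs' feet reach y +-72 mm on the bench.
- mandrel: Bystander: tapered steel ring mandrel lying near the back, 260 mm long along its x axis (130 mm each way), up to 28 mm thick; origin under its middle on the bench. A fixed rack of four upright files, 190 mm tall and 240 mm wide, stands at the bench's back edge more than 50 mm behind it.
- clamp: Bystander: brass ring clamp lying flat, 122 mm long along its x axis (65 mm each way at most), 26 mm wide, 20 mm high; origin under its middle on the bench.
- cone: Bystander: green glass ring-size cone standing on its base, 48 mm base diameter, 110 mm high, tip 12 mm; origin under its base centre.
- block: Bystander: chromed steel bench block, 64 x 64 x 22 mm; origin under its centre.
There are look-alikes about, which are no part of the job. Of the things that look like the part that bears toggle_head, take the one that is farthest to the robot's right at the start.

How it is judged:
By the outcome, as a careful person would: the job done as asked, in the order asked, and still so for the second after the job is handed in, with the robot touching nothing.
It also fails if it takes over 67 s, if anything falls off the work surface, if the arm or the gripper's body presses on something with over 40 N, if the wrist force passes 120 N, or if a joint passes its speed limit or range.

## Working session

There is one attempt and no reset: what is moved stays moved. The work goes in short steps, Python scripts to look and compute and a tool call to move; the robot and the scene stay as the last step left them, time stands still between calls to the robot, and variables do not carry over. Pictures are saved under pics/ and viewed, at most 13 in all, crops included, and the job is handed in when it is done.

Besides the shell and the picture viewer there is one more tool, called after "Call:" by a JSON object that holds its "fn" and its "kwargs". servo_tool: Moves the arm, as the interface text tells. Its arguments: {"type":"object","properties":{"rows":{"type":"array","items":{"type":"array","items":{"type":"number"}}}},"required":["rows"]}

```bash
mkdir -p pics; python3 - <<'E'
from workcell import ctrl
import cv2,numpy as np
o=ctrl.get_obs();print(o['t'],o['ee_pos'],o['orientation'],ctrl.grasp_offset)
for n in("scene","top"):
    p,d=ctrl.get_image(n);cv2.imwrite(f"pics/{n}0.png",p[:,:,::-1]);np.save(f"pics/{n}0.npy",d)
    i=ctrl.camera_info(n);print(n,i)
E
```

```text
0.0 [ 267.00209069 -564.49063849  221.89344432] [-3.06380917e+00 -6.87999906e-01  5.27052363e-04] 18.700000000000003
scene {'intrinsics': array([[467.73334655,   0.        , 319.05182832],
       [  0.        , 467.73334655, 240.34716047],
       [  0.        ,   0.        ,   1.        ]]), 'R': array([[-0.10714696,  0.99419515, -0.0097737 ],
       [ 0.62357604,  0.05954139, -0.77949198],
       [-0.77438521, -0.08961484, -0.62633596]]), 't': array([  38.51304463, -306.57242694, 1611.399467  ])}
top {'intrinsics': array([[526.71048624,   0.        , 320.95452007],
       [  0.        , 526.71048624, 240.10078335],
       [  0.        ,   0.        ,   1.        ]]), 'R': array([[ 0.0176206 , -0.99976825,  0.0123677 ],
       [-0.98877502, -0.01925974, -0.14816551],
       [ 0.14836937, -0.0096181 , -0.98888524]]), 't': array([ 20.7753487 , 584.69214541, 958.08486055])}
```

View pics/scene0.png

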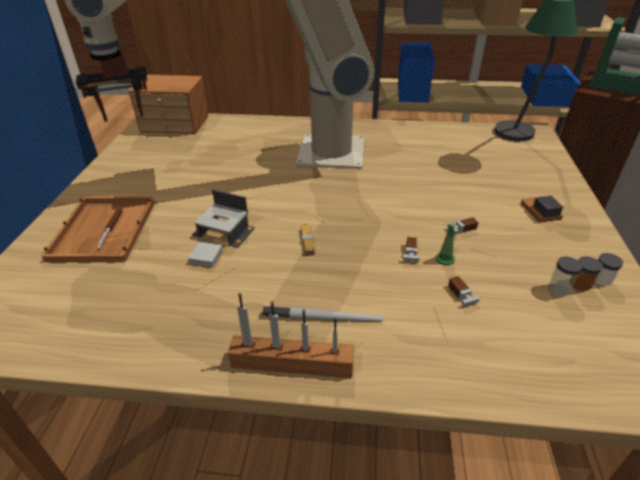

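View pics/top0.png

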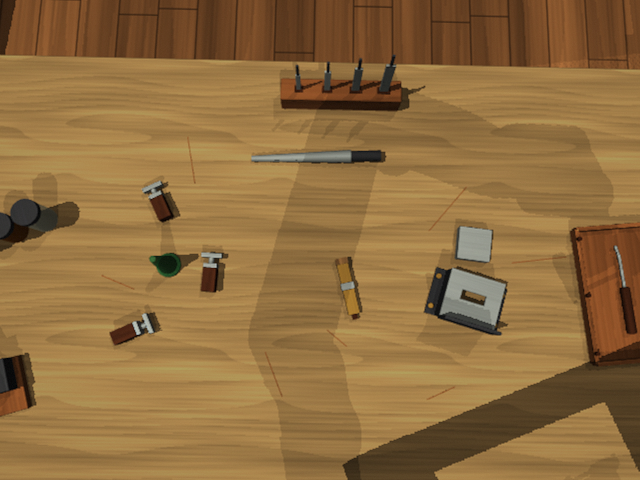

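The top view shows three pegs at (211,271), (160,201) and (133,328). The one farthest to the robot's right (−y is image right) is at (211,271), with its crossbar at the image top and the cone beside it at (166,264). The bracket is at (470,297) with its fence on the lower, robot side, the block at (475,244) and the clamp at (348,287).

```bash
cat > h.py <<'E'
from workcell import ctrl
import cv2,numpy as np
def ray(n,u,v,z,ci=None):
    i=ci or ctrl.camera_info(n);K=i["intrinsics"];R=i["R"];t=i["t"]
    d=R.T@np.linalg.solve(K,[u,v,1]);c=-R.T@t
    return c+d*(z-c[2])/d[2]
def cloud(n,dep,ci=None):
    i=ci or ctrl.camera_info(n);K=i["intrinsics"];v,u=np.indices(dep.shape)
    P=np.stack([(u-K[0,2])/K[0,0]*dep,(v-K[1,2])/K[1,1]*dep,dep],-1)
    return (P-i["t"])@i["R"]
def big(mask):
    c,_=cv2.findContours(mask.astype(np.uint8),cv2.RETR_EXTERNAL,cv2.CHAIN_APPROX_NONE)
    return max(c,key=cv2.contourArea)
E
python3 - <<'E'
from h import *
p=cv2.imread("pics/top0.png");d=np.load("pics/top0.npy")
W=cloud("top",d)
a=cv2.resize(p[235:305,140:240],None,fx=4,fy=4,interpolation=2);b=cv2.resize(p[215:345,415:525],None,fx=3.5,fy=3.5,interpolation=2)
o=np.zeros((455,800,3),np.uint8);o[:280,:400]=a;o[:455,405:405+385]=b;cv2.imwrite("pics/c1.png",o)
# head: raised brown
hsv=cv2.cvtColor(p,cv2.COLOR_BGR2HSV)
roi=np.zeros(d.shape,bool);roi[240:300,190:232]=1
br=roi&(W[...,2]>12)&(hsv[...,1]>90);st=roi&(W[...,2]>8)&(hsv[...,1]<90)
for nm,m,z in(("head",br,26),("steel",st,22)):
    c=big(m);r=cv2.minAreaRect(c);print(nm,r,ray("top",*r[0],z),np.median(W[m],0))
raised=roi&(W[...,2]>8);P=W[raised];print(P[:,:2].min(0),P[:,:2].max(0),P[:,2].max())
roi=np.zeros(d.shape,bool);roi[255:340,425:520]=1
pl=roi&(abs(W[...,2]-50)<5);c=big(pl);r=cv2.minAreaRect(c);print("plate",r,[ray("top",*q,50).round(1) for q in cv2.boxPoints(r)])
fe=roi&(W[...,2]>75);r=cv2.minAreaRect(big(fe));print("fence",r,[ray("top",*q,95).round(1) for q in cv2.boxPoints(r)])
hole=np.zeros(d.shape,np.uint8);hole[285:308,458:492]=(W[...,2]<35)[285:308,458:492]
r=cv2.minAreaRect(big(hole));print("hole",r,ray("top",*r[0],50))
for u,v,n in((166,264,'cone'),(348,287,'clamp'),(475,244,'block')):print(n,ray("top",u,v,20))
E
```

```text
head ((208.25247192382812, 279.47528076171875), (14.726551055908203, 24.37841033935547), 5.710593223571777) [506.66190882 245.16513396  26.        ] [507.70755409 245.53748984  24.28371263]
steel ((210.94674682617188, 260.0860900878906), (21.094829559326172, 14.666790008544922), 5.19442892074585) [544.36608416 242.63722622  22.        ] [549.43943868 243.38464469  19.04712166]
[435.61247125  41.24651386] [558.72949391 263.50983294] 1033.8102437146736
plate ((471.51800537109375, 299.81890869140625), (57.030399322509766, 51.91122055053711), 14.42077350616455) [array([ 441.8, -186.7,   50. ]), array([ 535.7, -212.5,   50. ]), array([ 511. , -315.9,   50. ]), array([ 417.6, -288.7,   50. ])]
fence ((471.1500244140625, 325.0500183105469), (61.031951904296875, 5.059643268585205), 18.434947967529297) [array([ 441.7, -183.3,   95. ]), array([ 450.2, -186.3,   95. ]), array([ 418.2, -288.1,   95. ]), array([ 409.9, -285. ,   95. ])]
hole ((471.8378601074219, 297.5270690917969), (23.968000411987305, 9.04314136505127), 17.10272979736328) [ 480.41964137 -251.60389775   50.        ]
cone [535.36579956 329.01311736  20.        ]
clamp [497.60054566 -22.19643662  20.        ]
block [ 585.88347137 -269.32097738   20.        ]
```

View pics/c1.png

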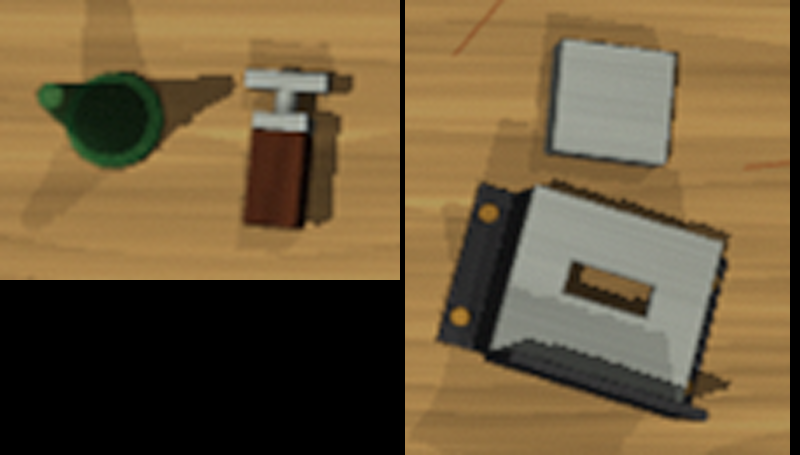

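Call:
{"fn": "servo_tool", "kwargs": {"rows": [[0, 0, 0, 0.673, -0.8, 0, 60], [0, 0, 0, 0.673, -0.8, 0, 60], [0, 0, 0, 0.673, -0.8, 0, 60], [0, 0, 0, 0.673, -0.8, 0, 60]]}}

```text
t: 0.6
ee_pos: [320.4, -359.7, 222.4]
orientation: [-3.063, -0.691, 0.001]
ft_force: [0.2, 0.8, -0.9]
width: 60.0
grasp_force: 0.0
```

Call:
{"fn": "servo_tool", "kwargs": {"rows": [[0, 0, 0, 0.673, -0.8, 0, 60], [0, 0, 0, 0.673, -0.8, 0, 60], [0, 0, 0, 0.673, -0.8, 0, 60], [0, 0, 0, 0.673, -0.8, 0, 60]]}}

```text
t: 1.1
ee_pos: [374.3, -158.5, 222.8]
orientation: [3.064, 0.692, 0.0]
ft_force: [0.9, -0.3, 0.6]
width: 60.4
grasp_force: 0.0
```

Call:
{"fn": "servo_tool", "kwargs": {"rows": [[0, 0, 0, 0.673, -0.8, 0, 60], [0, 0, 0, 0.673, -0.8, 0, 60], [0, 0, 0, 0.673, -0.8, 0, 60], [0, 0, 0, 0.673, -0.8, 0, 60]]}}

```text
t: 1.6
ee_pos: [428.3, 44.1, 222.9]
orientation: [3.064, 0.693, 0.002]
ft_force: [0.2, -0.6, -1.0]
width: 59.8
grasp_force: 0.0
```

Call:
{"fn": "servo_tool", "kwargs": {"rows": [[0, 0, 0, 0.5, -0.6, -0.2, 60], [0, 0, 0, 0.5, -0.6, -0.2, 60], [0, 0, 0, 0.5, -0.6, -0.2, 60], [0, 0, 0, 0.5, -0.6, -0.2, 60]]}}

```text
t: 2.1
ee_pos: [467.6, 194.8, 263.2]
orientation: [-3.064, -0.693, -0.003]
ft_force: [0.3, 0.0, -0.5]
width: 60.0
grasp_force: 0.0
```

```bash
cat >> h.py <<'E'
from scipy.spatial.transform import Rotation as Ro
def plan(pos,R,obs=None):
    """print turn/shift fractions from the present pose to TCP pos, rotation matrix R"""
    o=obs or ctrl.get_obs();R0=Ro.from_rotvec(o["orientation"])
    print("turn",((R0.inv()*Ro.from_matrix(R)).as_rotvec()/1.5).round(4),"shift",(R0.inv().apply(np.array(pos)-o["ee_pos"])/200).round(4))
def tool(z,y):
    z=np.array(z,float);z/=np.linalg.norm(z);y=np.array(y,float);y-=z*(y@z);y/=np.linalg.norm(y)
    return np.stack([np.cross(y,z),y,z],1)
def st():
    o=ctrl.get_obs();print("t",round(o["t"],2),"pos",o["ee_pos"].round(1),"R",Ro.from_rotvec(o["orientation"]).as_matrix().round(3).tolist(),"q",np.round(o["qpos"],2),"F",o["ft_force"].round(1),"w",round(o["width"],1),o["grasp_force"])
E
python3 - <<'E'
from h import *
st()
i=ctrl.camera_info("wrist");p,d=ctrl.get_image("wrist");cv2.imwrite("pics/w1.png",p[:,:,::-1]);np.save("pics/w1.npy",d)
print(i["intrinsics"][0],-i["R"].T@i["t"],i["R"].round(3).tolist())
import pickle;pickle.dump(i,open("pics/w1.pkl","wb"))
E
```

```text
t 2.1 pos [467.6 194.8 263.2] R [[0.903, 0.43, 0.002], [0.43, -0.903, 0.001], [0.002, 0.0, -1.0]] q [ 0.37  0.2   1.85 -0.    1.09  1.5 ] F [ 0.3  0.  -0.5] w 60.0 0.0
[331.21378313   0.         316.19804779] [528.56981241 223.49424439 426.64959424] [[0.429, -0.903, 0.0], [-0.876, -0.416, 0.244], [-0.221, -0.105, -0.97]]
```

View pics/w1.png

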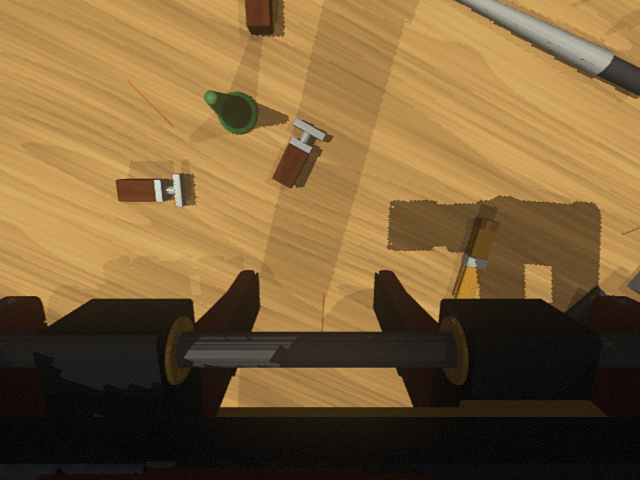

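The wrist view shows the chosen peg with its head at (292,165) and crossbar at (310,130), and the cone base at (238,115), clear of it.

```bash
python3 - <<'E'
from h import *
import pickle
for n,ci,box in(("w1",pickle.load(open("pics/w1.pkl","rb")),(110,195,262,340)),("top0",ctrl.camera_info("top"),(240,300,190,232))):
    p=cv2.imread(f"pics/{n}.png");d=np.load(f"pics/{n}.npy");W=cloud("",d,ci);H=cv2.cvtColor(p,cv2.COLOR_BGR2HSV)
    roi=np.zeros(d.shape,bool);roi[box[0]:box[1],box[2]:box[3]]=1
    zb=np.median(W[roi&(W[...,2]<8)][:,2]);print(n,"bench",zb)
    m=roi&(W[...,2]>22+zb)&(W[...,2]<32)&(d>0)
    c=big(m);f=np.zeros(d.shape,np.uint8);cv2.drawContours(f,[c],-1,1,-1)
    P=W[f>0];r=cv2.minAreaRect(P[:,:2].astype(np.float32));print("headtop",np.round(r[0],1),np.round(r[1],1),r[2],np.median(P[:,2]))
    q=roi&(W[...,2]>12+zb)&(W[...,2]<40)&(d>0);Q=W[q];r2=cv2.minAreaRect(Q[:,:2].astype(np.float32));print("all",np.round(r2[0],1),np.round(r2[1],1),r2[2])
    ax=P[:,:2]-P[:,:2].mean(0);v=np.linalg.svd(ax,full_matrices=0)[2][0];v*=np.sign(v[0]);print("axis",np.degrees(np.arctan2(v[1],v[0])))
    s=q&((W[...,:2]-np.array(r[0]))@v>38);S=W[s][:,:2];cb=cv2.minAreaRect(S.astype(np.float32));print("cb",S.mean(0),cb, "dir deg",np.degrees(np.arctan2(*(np.array(cb[0])-r[0])[::-1])))
E
```

```text
w1 bench 1.2918449244840677
headtop [512.  242.7] [36.2 54. ] 86.34527587890625 27.260410319667105
all [522.7 247.1] [39.6 74.8] 87.42971801757812
axis -3.109902710218911
cb [555.33096383 245.60307545] ((555.1751098632812, 245.6146697998047), (39.58091735839844, 9.773087501525879), 87.35464477539062) dir deg 3.8886624463625767
top0 bench -1.4440108174082689
headtop [511.2 246.5] [27.  53.8] 86.9286117553711 24.44034381581887
all [521.8 243.3] [74.1 39.2] 0.8809035420417786
axis -2.775564262949543
cb [553.98938109 243.54698584] ((554.0740966796875, 243.9141845703125), (39.40752029418945, 9.398903846740723), 88.44670867919922) dir deg -3.496920076046608
```

```bash
python3 - <<'E'
from h import *
a=np.array([.9986,-.0523,0]);c=np.array([511.5,246.5,0]);b=np.radians(18)
z=a*np.sin(b)-np.array([0,0,np.cos(b)]);R=tool(z,[-.0523,-.9986,0])
t=c+a*(-8+9*np.tan(b))+[0,0,5]
print(t,t-100*z)
plan(t-100*z,R)
E
```

```text
[506.43138328 246.7654603    5.        ] [475.57294622 248.38161918 100.10565163]
turn [-0.0517  0.205   0.3279] shift [ 0.1587 -0.2298  0.812 ]
```

Call:
{"fn": "servo_tool", "kwargs": {"rows": [[-0.052, 0.205, 0.328, 0.159, -0.23, 0.4, 60], [-0.052, 0.205, 0.328, 0.159, -0.23, 0.812, 60], [-0.052, 0.205, 0.328, 0.159, -0.23, 0.812, 60], [-0.052, 0.205, 0.328, 0.159, -0.23, 0.812, 60], [-0.052, 0.205, 0.328, 0.159, -0.23, 0.812, 60]]}}

```text
t: 2.78
ee_pos: [474.9, 244.6, 100.0]
orientation: [3.096, -0.08, 0.474]
ft_force: [0.7, -0.6, -0.1]
width: 59.9
grasp_force: 0.0
```

```bash
python3 - <<'E'
from h import *
st()
a=np.array([.9986,-.0523,0]);b=np.radians(18)
z=a*np.sin(b)-np.array([0,0,np.cos(b)]);R=tool(z,[-.0523,-.9986,0])
plan([506.4,246.8,5],R)
i=ctrl.camera_info("wrist");p,d=ctrl.get_image("wrist");cv2.imwrite("pics/w2.png",p[:,:,::-1])
for s in (0,43.5):
  X=np.array([511.5,246.5,26])+a*s; q=i["intrinsics"]@(i["R"]@X+i["t"]);print(q[:2]/q[2])
E
```

```text
t 2.77 pos [474.9 244.6 100. ] R [[0.953, -0.052, 0.299], [-0.049, -0.999, -0.016], [0.299, 0.001, -0.954]] q [ 0.55  0.41  2.08 -0.42  0.43  2.54] F [ 0.7 -0.6 -0.1] w 59.9 0.0
turn [0.0003 0.0068 0.0004] shift [ 0.0072 -0.0197  0.5001]
[311.09309064 233.9683786 ]
[311.1054404  177.21531294]
```

View pics/w2.png

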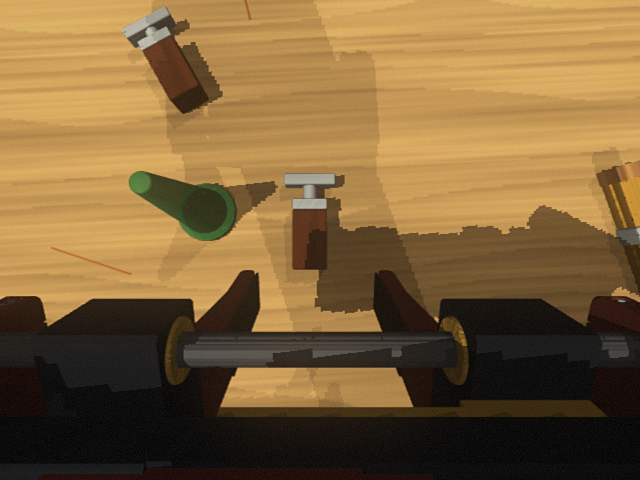

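The view shows the peg at columns 292–327 with its crossbar at (310,181), which matches the prediction to about 1 mm. Joint 6 is at its limit, so I'll use the half-turned grasp.

Call:
{"fn": "servo_tool", "kwargs": {"rows": [[0, 0, -0.7, 0, 0, 0, 60], [0, 0, -0.7, 0, 0, 0, 60], [0, 0, -0.7, 0, 0, 0, 60], [0, 0, -0.7, 0, 0, 0, 60], [0, 0, -0.7, 0, 0, 0, 60], [0, 0, -0.7, 0, 0, 0, 60]]}}

```text
t: 3.58
ee_pos: [478.4, 246.2, 103.7]
orientation: [2.597, 1.413, 0.396]
ft_force: [0.2, -1.1, 0.0]
width: 59.9
grasp_force: 0.0
```

Call:
{"fn": "servo_tool", "kwargs": {"rows": [[0, 0, -0.7, 0, 0, 0, 60], [0, 0, -0.7, 0, 0, 0, 60], [0, 0, -0.7, 0, 0, 0, 60], [0, 0, -0.7, 0, 0, 0, 60], [0, 0, -0.7, 0, 0, 0, 60], [0, 0, -0.7, 0, 0, 0, 60]]}}

```text
t: 4.32
ee_pos: [478.3, 246.1, 103.7]
orientation: [1.49, 2.444, 0.217]
ft_force: [1.3, 0.6, -1.0]
width: 59.9
grasp_force: 0.0
```

Call:
{"fn": "servo_tool", "kwargs": {"rows": [[0, 0, -0.694, 0, 0, 0, 60], [0, 0, -0.694, 0, 0, 0, 60], [0, 0, -0.694, 0, 0, 0, 60], [0, 0, -0.694, 0, 0, 0, 60], [0, 0, -0.694, 0, 0, 0, 60], [0, 0, -0.694, 0, 0, 0, 60], [0, 0, -0.694, 0, 0, 0, 60]]}}

```text
t: 5.2
ee_pos: [478.2, 246.3, 103.4]
orientation: [0.082, 2.83, -0.005]
ft_force: [-0.6, 0.5, -0.6]
width: 60.1
grasp_force: 0.0
```

```bash
python3 - <<'E'
from h import *
st()
a=np.array([.9986,-.0523,0]);b=np.radians(18)
z=a*np.sin(b)-np.array([0,0,np.cos(b)]);R=tool(z,[.0523,.9986,0])
plan([506.4,247,5],R)
E
```

```text
t 5.2 pos [478.2 246.3 103.4] R [[-0.951, 0.057, 0.305], [0.056, 0.998, -0.012], [-0.305, 0.005, -0.952]] q [ 0.55  0.41  2.08 -0.42  0.43 -0.6 ] F [-0.6  0.5 -0.6] w 60.1 0.0
turn [ 0.0024 -0.0028 -0.0042] shift [0.0162 0.0089 0.5117]
```

Call:
{"fn": "servo_tool", "kwargs": {"rows": [[0, 0, 0, 0.016, 0.009, 0.2, 60], [0, 0, 0, 0.016, 0.009, 0.4, 60], [0, 0, 0, 0.016, 0.009, 0.46, 60], [0, 0, 0, 0.016, 0.009, 0.512, 60], [0, 0, 0, 0.016, 0.009, 0.512, 60]]}}

```text
t: 5.82
ee_pos: [505.6, 247.0, 3.6]
orientation: [0.079, 2.832, -0.007]
ft_force: [-0.2, -0.3, 0.4]
width: 59.9
grasp_force: 0.1
```

```bash
python3 - <<'E'
from h import *
st()
E
```

```text
t 5.83 pos [505.6 247.    3.6] R [[-0.951, 0.055, 0.304], [0.054, 0.998, -0.013], [-0.304, 0.004, -0.953]] q [ 0.52  0.63  2.04 -0.69  0.26 -0.35] F [-0.2 -0.3  0.4] w 59.9 0.09231756276676606
```

Close, then lift (tool z is tilted; back out along it and up).

Call:
{"fn": "servo_tool", "kwargs": {"rows": [[0, 0, 0, 0, 0, 0, 15], [0, 0, 0, 0, 0, 0, 15], [0, 0, 0, 0, 0, 0, 15], [0, 0, 0, 0, 0, 0, 15], [0, 0, 0, 0, 0, 0, 15], [0, 0, 0, 0, 0, 0, 15]]}}

```text
t: 6.58
ee_pos: [505.1, 247.4, 3.7]
orientation: [0.074, 2.832, -0.007]
ft_force: [-0.8, -0.2, 4.7]
width: 25.8
grasp_force: 29.9
```

```bash
python3 - <<'E'
from h import *
st()
R=Ro.from_rotvec(ctrl.get_obs()["orientation"]).as_matrix()
plan([460,170,190],R)
E
```

```text
t 6.58 pos [505.1 247.4   3.7] R [[-0.951, 0.052, 0.304], [0.05, 0.999, -0.013], [-0.304, 0.003, -0.953]] q [ 0.52  0.63  2.04 -0.69  0.26 -0.35] F [-0.8 -0.2  4.7] w 25.8 29.935000387349646
turn [0. 0. 0.] shift [-0.088  -0.3952 -0.9511]
```

Call:
{"fn": "servo_tool", "kwargs": {"rows": [[0, 0, 0, 0, 0, -0.2, 15], [0, 0, 0, -0.04, -0.1, -0.5, 15], [0, 0, 0, -0.088, -0.25, -0.75, 15], [0, 0, 0, -0.088, -0.395, -0.951, 15], [0, 0, 0, -0.088, -0.395, -0.951, 15], [0, 0, 0, -0.088, -0.395, -0.951, 15]]}}

```text
t: 7.32
ee_pos: [459.8, 169.9, 189.3]
orientation: [0.075, 2.833, -0.007]
ft_force: [-0.1, -0.2, -1.4]
width: 26.0
grasp_force: 29.9
```

Call:
{"fn": "servo_tool", "kwargs": {"rows": [[0, 0.1, 0, 0, 0, 0, 15], [0, 0.2, 0, 0, 0, 0, 15], [0, 0.3, 0, 0, 0, 0, 15], [0, 0.4, 0, 0, 0, 0, 15], [0, 0.5, 0, 0, 0, 0, 15], [0, 0.5, 0, 0, 0, 0, 15]]}}

```text
t: 8.07
ee_pos: [460.9, 170.0, 186.2]
orientation: [-0.07, -2.696, -0.017]
ft_force: [-0.9, -0.5, -2.1]
width: 25.7
grasp_force: 29.9
```

```bash
python3 - <<'E'
from h import *
st()
b=np.radians(18);a=np.array([.9986,-.0523,0])
R=tool(-a*np.cos(b)-np.array([0,0,np.sin(b)]),[.0523,.9986,0])
plan([440,155,150],R)
E
```

```text
t 8.07 pos [460.9 170.  186.2] R [[-0.901, 0.052, -0.43], [0.047, 0.999, 0.023], [0.431, 0.001, -0.903]] q [ 0.25  0.49  1.7   0.13  1.38 -1.32] F [-0.9 -0.5 -2.1] w 25.7 29.875201284885406
turn [4.00e-04 5.41e-01 3.00e-04] shift [ 0.0126 -0.0803  0.2064]
```

Call:
{"fn": "servo_tool", "kwargs": {"rows": [[0, 0.11, 0, 0, 0, 0, 15], [0, 0.22, 0, 0, 0, 0, 15], [0, 0.33, 0, 0, 0, 0, 15], [0, 0.44, 0, 0, 0, 0, 15], [0, 0.541, 0, 0.013, -0.08, 0, 15], [0, 0.541, 0, 0.013, -0.08, 0, 15], [0, 0.541, 0, 0.013, -0.08, 0, 15]]}}

```text
t: 8.95
ee_pos: [456.5, 154.8, 190.6]
orientation: [-0.047, -1.892, -0.037]
ft_force: [1.0, -0.2, -1.1]
width: 25.8
grasp_force: 29.9
```

```bash
python3 - <<'E'
from h import *
st()
p,d=ctrl.get_image("scene");cv2.imwrite("pics/s2.png",cv2.resize(p[100:320,300:520,::-1],None,fx=2.7,fy=2.7))
p,d2=ctrl.get_image("top");W=cloud("scene",d)
H=ctrl.get_obs()["ee_pos"]
m=(d>0)&(abs(W[...,0]-H[0])<70)&(abs(W[...,1]-H[1])<45)&(W[...,2]>60)&(W[...,2]<H[2]+45)
Q=W[m];k=Q[:,2]<H[2]-25;print(m.sum(),Q[:,2].min(),np.percentile(Q[k],[5,50,95],axis=0).round(1))
E
```

```text
t 8.95 pos [456.5 154.8 190.6] R [[-0.316, 0.051, -0.947], [0.014, 0.999, 0.049], [0.949, 0.002, -0.316]] q [ 0.17  0.9   1.37  0.24  2.1  -1.38] F [ 1.  -0.2 -1.1] w 25.8 29.87552046775818Traceback (most recent call last):
  File "<stdin>", line 7, in <module>
    return _quantile_unchecked(
        a, q, axis, out, overwrite_input, method, keepdims, weights)
    return _ureduce(a,
                    func=_quantile_ureduce_func,
    ...<5 lines>...
                    overwrite_input=overwrite_input,
                    method=method)
    r = func(a, **kwargs)
    result = _quantile(arr,
                       quantiles=q,
    ...<2 lines>...
                       out=out,
                       weights=wgt)
    slices_having_nans = np.isnan(arr[-1, ...])
                                  ~~~^^^^^^^^^
IndexError: index -1 is out of bounds for axis 0 with size 0
```

View pics/s2.png

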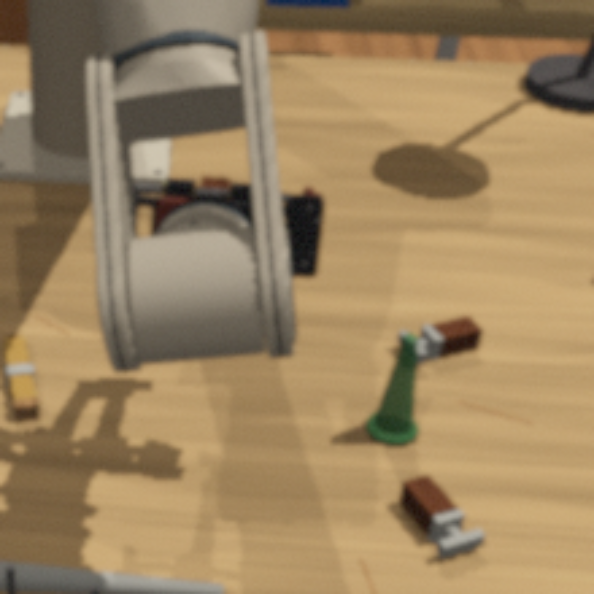

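Call:
{"fn": "servo_tool", "kwargs": {"rows": [[0, 0.008, 0, -0.2, 0, 0.067, 15], [0, 0.008, 0, -0.4, 0, 0.133, 15], [0, 0.008, 0, -0.57, 0, 0.19, 15], [0, 0.008, 0, -0.61, 0, 0.203, 15], [0, 0.008, 0, -0.61, 0, 0.203, 15]]}}

```text
t: 9.68
ee_pos: [456.8, 154.8, 63.3]
orientation: [-0.046, -1.878, -0.038]
ft_force: [0.7, -0.3, -1.0]
width: 25.7
grasp_force: 29.9
```

```bash
python3 - <<'E'
from h import *
st()
E
```

```text
t 9.68 pos [456.8 154.8  63.3] R [[-0.302, 0.051, -0.952], [0.013, 0.999, 0.05], [0.953, 0.003, -0.302]] q [ 0.17  1.09  1.32  0.23  1.97 -1.42] F [ 0.7 -0.3 -1. ] w 25.7 29.875605404376984
```

Call:
{"fn": "servo_tool", "kwargs": {"rows": [[0, 0, 0, -0.02, 0, 0.006, 15], [0, 0, 0, -0.029, 0, 0.009, 15], [0, 0, 0, -0.029, 0, 0.009, 15]]}}

```text
t: 10.05
ee_pos: [456.6, 154.5, 56.6]
orientation: [-0.047, -1.877, -0.038]
ft_force: [0.3, 0.0, -1.8]
width: 25.8
grasp_force: 29.9
```

Call:
{"fn": "servo_tool", "kwargs": {"rows": [[0, 0, 0, -0.005, 0, 0.0015, 15], [0, 0, 0, -0.005, 0, 0.0015, 15]]}}

```text
t: 10.3
ee_pos: [456.4, 154.5, 55.2]
orientation: [-0.047, -1.876, -0.038]
ft_force: [0.1, -0.2, -0.9]
width: 26.1
grasp_force: 29.9
```

Call:
{"fn": "servo_tool", "kwargs": {"rows": [[0, 0, 0, -0.005, 0, 0.0015, 15], [0, 0, 0, -0.005, 0, 0.0015, 15]]}}

```text
t: 10.55
ee_pos: [456.5, 154.5, 54.5]
orientation: [-0.047, -1.876, -0.038]
ft_force: [0.3, -0.5, 1.1]
width: 25.8
grasp_force: 29.9
```

Call:
{"fn": "servo_tool", "kwargs": {"rows": [[0, 0, 0, -0.005, 0, 0.0015, 15], [0, 0, 0, -0.005, 0, 0.0015, 15]]}}

```text
t: 10.8
ee_pos: [456.5, 154.6, 54.4]
orientation: [-0.046, -1.874, -0.039]
ft_force: [1.3, 0.7, 7.2]
width: 25.7
grasp_force: 29.9
```

Call:
{"fn": "servo_tool", "kwargs": {"rows": [[0, 0, 0, 0, 0, 0, 30], [0, 0, 0, 0, 0, 0, 45], [0, 0, 0, 0, 0, 0, 50], [0, 0, 0, 0, 0, 0, 50], [0, 0, 0, 0, 0, 0, 50]]}}

```text
t: 11.42
ee_pos: [456.4, 154.5, 53.0]
orientation: [-0.047, -1.876, -0.038]
ft_force: [0.3, -0.3, 0.4]
width: 50.0
grasp_force: 0.0
```

```bash
python3 - <<'E'
from h import *
st()
i=ctrl.camera_info("wrist");p,d=ctrl.get_image("wrist");cv2.imwrite("pics/w3.png",p[:,:,::-1])
E
```

```text
t 11.43 pos [456.4 154.5  53. ] R [[-0.301, 0.052, -0.952], [0.013, 0.999, 0.05], [0.954, 0.003, -0.301]] q [ 0.17  1.11  1.32  0.23  1.96 -1.42] F [ 0.3 -0.3  0.4] w 50.0 0.0
```

View pics/w3.png

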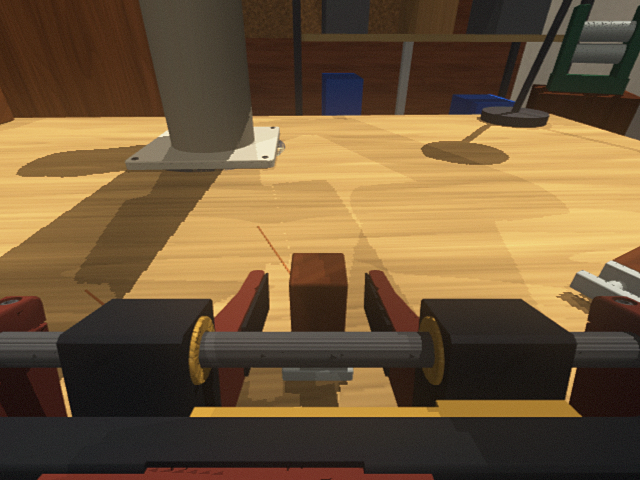

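The peg stands free between the open fingers, with its head top at (320,262) and its crossbar showing below at (318,375). Backing out.

Call:
{"fn": "servo_tool", "kwargs": {"rows": [[0, 0, 0, 0, 0, -0.1, 50], [0, 0, 0, 0, 0, -0.25, 50], [0, 0, 0, 0, 0, -0.4, 50], [0, 0, 0, 0.2, 0, -0.5, 50], [0, 0, 0, 0.45, 0, -0.6, 50], [0, 0, 0, 0.7, 0, -0.7, 50], [0, 0, 0, 0.7, 0, -0.7, 50]]}}

```text
t: 12.35
ee_pos: [549.4, 149.5, 232.9]
orientation: [-0.045, -1.884, -0.04]
ft_force: [-0.7, -0.7, 0.0]
width: 50.3
grasp_force: 0.0
```

Call:
{"fn": "servo_tool", "kwargs": {"rows": [[0, -0.12, 0, 0, 0, 0, 50], [0, -0.24, 0, 0, 0, 0, 50], [0, -0.36, 0, 0, 0, 0, 50], [0, -0.48, 0, 0, 0, 0, 50], [0, -0.6, 0, 0, 0, 0, 50], [0, -0.7, 0, 0, 0, 0, 50], [0, -0.8, 0, 0, 0, 0, 50], [0, -0.84, 0, 0, 0, 0, 50], [0, -0.84, 0, 0, 0, 0, 50]]}}

```text
t: 13.48
ee_pos: [546.3, 149.3, 228.3]
orientation: [-0.08, -3.134, -0.004]
ft_force: [0.9, -0.4, 0.9]
width: 49.9
grasp_force: 0.0
```

```bash
cat > f.py <<'E'
from h import *
def headtop(n,guess,z=75,r=45):
    i=ctrl.camera_info(n);p,d=ctrl.get_image(n);W=cloud(n,d,i)
    m=(d>0)&(np.hypot(W[...,0]-guess[0],W[...,1]-guess[1])<r)&(abs(W[...,2]-z)<6)
    f=np.zeros(d.shape,np.uint8);cv2.drawContours(f,[big(m)],-1,1,-1)
    rc=cv2.minAreaRect(big(m));P=W[f>0]
    B=np.array([ray(n,*q,z,i)[:2] for q in cv2.boxPoints(rc)])
    e=B[1]-B[0];print(n,"centre",ray(n,*rc[0],z,i).round(1),"cloud",np.median(P,0).round(1),"sides",np.linalg.norm(B[1]-B[0]).round(1),np.linalg.norm(B[2]-B[1]).round(1),"edge deg mod 90",np.degrees(np.arctan2(e[1],e[0]))%90)
    return p
E
python3 - <<'E'
from f import *
st()
p=headtop("top",(467,154))
plan([467,154,180],tool([0,0,-1],[.0523,.9986,0]))
E
```

```text
t 13.47 pos [546.3 149.3 228.3] R [[-0.999, 0.051, -0.006], [0.051, 0.999, 0.003], [0.007, 0.003, -1.0]] q [ 0.24  0.33  1.75  0.    1.06 -1.28] F [ 0.9 -0.4  0.9] w 49.9 0.0Traceback (most recent call last):
  File "<stdin>", line 3, in <module>
  File "f.py", line 5, in headtop
    f=np.zeros(d.shape,np.uint8);cv2.drawContours(f,[big(m)],-1,1,-1)
                                                     ~~~^^^
  File "h.py", line 13, in big
    return max(c,key=cv2.contourArea)
ValueError: max() iterable argument is empty
```

```bash
python3 - <<'E'
from f import *
p=headtop("wrist",(466,154));cv2.imwrite("pics/w4.png",p[:,:,::-1])
plan([466,154,180],tool([0,0,-1],[.0523,.9986,0]))
E
```

```text
wrist centre [466.7 155.1  75. ] cloud [466.8 155.1  76.3] sides 24.5 24.7 edge deg mod 90 87.01402984827679
turn [ 0.0018 -0.0045  0.0005] shift [0.4073 0.0018 0.2444]
```

Call:
{"fn": "servo_tool", "kwargs": {"rows": [[0, -0.0045, 0, 0.2, 0, 0.1, 50], [0, -0.0045, 0, 0.403, 0.004, 0.244, 50], [0, -0.0045, 0, 0.403, 0.004, 0.244, 50], [0, -0.0045, 0, 0.403, 0.004, 0.244, 50]]}}

```text
t: 14.08
ee_pos: [468.5, 154.7, 180.6]
orientation: [0.081, 3.138, 0.005]
ft_force: [1.5, 0.2, -0.3]
width: 49.8
grasp_force: 0.0
```

```bash
python3 - <<'E'
from f import *
st()
plan([466.7,154.8,42],tool([0,0,-1],[.0523,.9986,0]))
E
```

```text
t 14.07 pos [468.5 154.7 180.6] R [[-0.999, 0.052, 0.002], [0.052, 0.999, 0.003], [-0.002, 0.003, -1.0]] q [ 0.29  0.29  1.95  0.    0.9  -1.23] F [ 1.5  0.2 -0.3] w 49.8 0.0
turn [0.0021 0.0015 0.0003] shift [ 0.0108 -0.0019  0.6928]
```

Call:
{"fn": "servo_tool", "kwargs": {"rows": [[0, 0, 0, 0.009, 0, 0.25, 50], [0, 0, 0, 0.009, 0, 0.5, 50], [0, 0, 0, 0.009, 0, 0.6, 50], [0, 0, 0, 0.009, 0, 0.693, 50], [0, 0, 0, 0.009, 0, 0.693, 50]]}}

```text
t: 14.7
ee_pos: [466.7, 154.9, 40.9]
orientation: [0.082, 3.14, 0.004]
ft_force: [0.2, -0.9, -0.4]
width: 50.1
grasp_force: 0.0
```

Call:
{"fn": "servo_tool", "kwargs": {"rows": [[0, 0, 0, 0, 0, 0, 15], [0, 0, 0, 0, 0, 0, 15], [0, 0, 0, 0, 0, 0, 15], [0, 0, 0, 0, 0, 0, 15], [0, 0, 0, 0, 0, 0, 15]]}}

```text
t: 15.32
ee_pos: [466.1, 155.1, 42.5]
orientation: [0.081, 3.137, 0.005]
ft_force: [-0.8, 0.1, 5.7]
width: 25.9
grasp_force: 30.0
```

```bash
python3 - <<'E'
from f import *
st()
E
```

```text
t 15.32 pos [466.1 155.1  42.5] R [[-0.999, 0.052, 0.003], [0.052, 0.999, 0.003], [-0.003, 0.003, -1.0]] q [ 0.3   0.53  2.02  0.    0.59 -1.23] F [-0.8  0.1  5.7] w 25.9 29.990191161632538
```

Call:
{"fn": "servo_tool", "kwargs": {"rows": [[0, 0, 0, 0, 0, -0.2, 15], [0, 0, 0, 0, 0, -0.5, 15], [0, 0, 0, -0.1, -0.2, -0.8, 15], [0, 0, 0, -0.2, -0.5, -0.8, 15], [0, 0, 0, -0.3, -0.8, -0.8, 15]]}}

```text
t: 15.95
ee_pos: [515.1, -0.7, 202.8]
orientation: [0.079, 3.136, 0.005]
ft_force: [1.1, 0.1, -1.8]
width: 25.5
grasp_force: 30.0
```

Call:
{"fn": "servo_tool", "kwargs": {"rows": [[0, 0, 0.04, -0.1, -0.3, 0, 15], [0, 0, 0.08, -0.2, -0.6, 0, 15], [0, 0, 0.12, -0.25, -0.85, 0, 15], [0, 0, 0.15, -0.25, -0.95, 0, 15], [0, 0, 0.15, -0.25, -0.95, 0, 15]]}}

```text
t: 16.58
ee_pos: [553.6, -192.3, 200.3]
orientation: [0.437, 3.111, 0.005]
ft_force: [-1.0, 0.4, -2.4]
width: 25.8
grasp_force: 30.0
```

```bash
python3 - <<'E'
from f import *
st()
plan([570,-277,195],tool([0,0,-1],[.28,.96,0]))
E
```

```text
t 16.57 pos [ 553.6 -192.3  200.3] R [[-0.961, 0.275, 0.001], [0.275, 0.961, 0.003], [0.0, 0.003, -1.0]] q [-0.36  0.39  1.74  0.    1.01 -1.65] F [-1.   0.4 -2.4] w 25.8 29.98372793197632
turn [ 0.0023 -0.0002  0.0033] shift [-0.1956 -0.3845  0.025 ]
```

Call:
{"fn": "servo_tool", "kwargs": {"rows": [[0, 0, 0, -0.1, -0.2, 0, 15], [0, 0, 0, -0.196, -0.385, 0, 15], [0, 0, 0, -0.196, -0.385, 0, 15], [0, 0, 0, -0.196, -0.385, 0, 15]]}}

```text
t: 17.08
ee_pos: [570.6, -274.6, 200.2]
orientation: [0.431, 3.112, 0.006]
ft_force: [-0.6, 0.2, -2.6]
width: 26.2
grasp_force: 30.0
```

```bash
python3 - <<'E'
from f import *
st()
i=ctrl.camera_info("wrist");p,d=ctrl.get_image("wrist");cv2.imwrite("pics/w5.png",p[:,:,::-1]);np.save("pics/w5.npy",d)
import pickle;pickle.dump(i,open("pics/w5.pkl","wb"))
X=np.array([480,-251,50]);q=i["intrinsics"]@(i["R"]@X+i["t"]);print(q[:2]/q[2])
E
```

```text
t 17.07 pos [ 570.6 -274.6  200.2] R [[-0.962, 0.272, 0.001], [0.272, 0.962, 0.004], [0.0, 0.004, -1.0]] q [-0.47  0.46  1.63  0.    1.06 -1.77] F [-0.6  0.2 -2.6] w 26.2 29.983607232570648
[312.98350057 126.65009275]
```

View pics/w5.png

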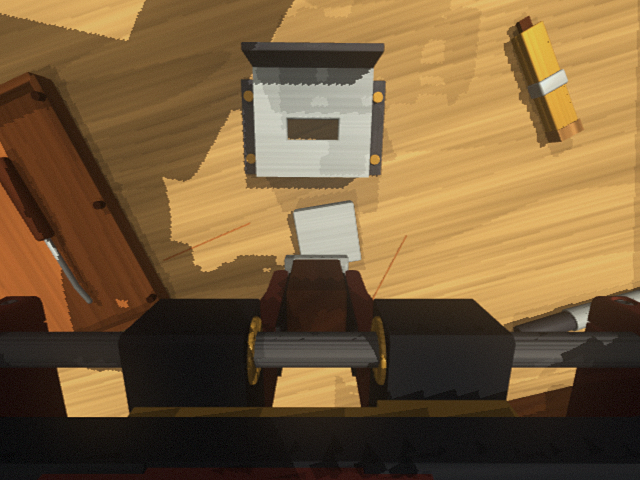

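The bracket is in view with its slot mouth at columns 287–339, rows 118–139 and its fence at the top, and the held peg's crossbar is at (317,265).

```bash
python3 - <<'E'
from h import *
import pickle
i=pickle.load(open("pics/w5.pkl","rb"));p=cv2.imread("pics/w5.png");S=8
g=cv2.resize(cv2.cvtColor(p,cv2.COLOR_BGR2GRAY)[105:152,275:352],None,fx=S,fy=S,interpolation=cv2.INTER_CUBIC)
m=g<110
r=cv2.minAreaRect(big(m))
B=np.array([ray("",(x+.5)/S-.5+275,(y+.5)/S-.5+105,50,i)[:2] for x,y in cv2.boxPoints(r)])
print(r,B.round(1),B.mean(0),np.linalg.norm(np.diff(B,axis=0),axis=1))
L=max(((B[k+1]-B[k]) for k in range(3)),key=np.linalg.norm);L*=np.sign(L[1]);print("y dir",L/np.linalg.norm(L),np.degrees(np.arctan2(L[0],L[1])))
# fence top front edge and plate edges for angle: fence colour edge row
d=np.load("pics/w5.npy");W=cloud("",d,i)
f=(W[...,2]>85)&(W[...,2]<100)&(d>0);f[:,:230]=0;f[:,400:]=0;f[200:]=0
P=W[f][:,:2];rr=cv2.minAreaRect(P.astype(np.float32));print("fence",rr,"z",np.median(W[f][:,2]))
pl=(abs(W[...,2]-50)<4)&(d>0);pl[:,:240]=0;pl[:,390:]=0;pl[200:]=0
rr=cv2.minAreaRect(W[pl][:,:2].astype(np.float32));print("plate",rr,np.median(W[pl][:,2]))
E
```

```text
((302.65826416015625, 191.2265167236328), (417.1059875488281, 170.89718627929688), 0.6244524121284485) [[ 483.5 -277.2]
 [ 466.1 -271.6]
 [ 479.3 -227. ]
 [ 496.8 -231.9]] [ 481.41079184 -251.94125416] [18.19599607 46.46360287 18.21316904]
y dir [0.28237514 0.95930406] 16.40201194004511
fence ((431.04046630859375, -237.09384155273438), (104.10305786132812, 6.791186332702637), 73.73633575439453) z 95.65225858783761
plate ((477.69775390625, -250.57061767578125), (104.21434020996094, 92.53538513183594), 73.64555358886719) 51.24055851973026
```

```bash
python3 - <<'E'
from h import *
import pickle
i=pickle.load(open("pics/w5.pkl","rb"));o=ctrl.get_obs();st()
R=Ro.from_rotvec(o["orientation"]).as_matrix()
for c in ((7,20,33.5),(7,-20,33.5),(7,20,42.5),(7,-20,42.5)):
    X=o["ee_pos"]+R@np.array(c);q=i["intrinsics"]@(i["R"]@X+i["t"]);print(c,(q[:2]/q[2]).round(1))
p=cv2.imread("pics/w5.png");cv2.imwrite("pics/c2.png",cv2.resize(p[240:300,270:365],None,fx=8,fy=8,interpolation=cv2.INTER_NEAREST))
plan([481.6,-251.9,130],tool([0,0,-1],[.281,.960,0]))
E
```

```text
t 17.12 pos [ 570.6 -274.5  200.3] R [[-0.962, 0.272, 0.001], [0.272, 0.962, 0.004], [0.0, 0.004, -1.0]] q [-0.47  0.46  1.63  0.    1.06 -1.77] F [ 0.1  0.8 -1.2] w 25.7 29.983643889427185
(7, 20, 33.5) [348.4 256.8]
(7, -20, 33.5) [283.9 256.9]
(7, 20, 42.5) [347.1 252.8]
(7, -20, 42.5) [285.2 252.9]
turn [ 0.0026 -0.0002  0.0065] shift [ 0.4588 -0.0137  0.3515]
```

View pics/c2.png

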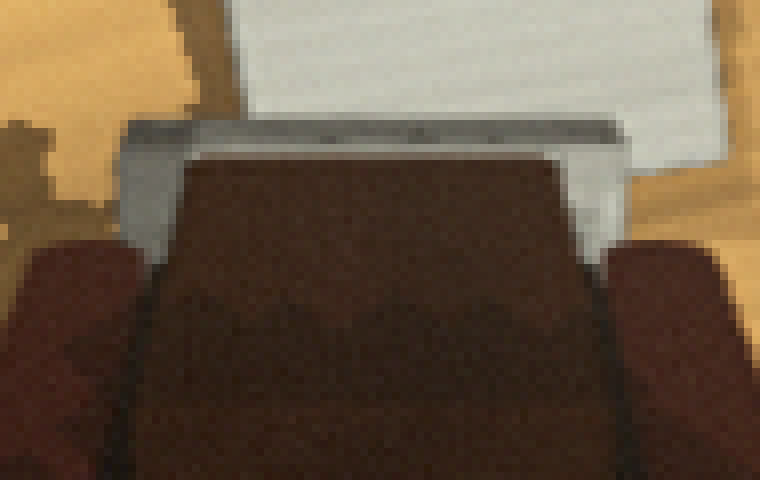

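The held crossbar's front edge is about 1 mm nearer the image bottom than predicted, so I'll allow for that (+1 mm tool x).

Call:
{"fn": "servo_tool", "kwargs": {"rows": [[0, 0, 0.0065, 0.2, -0.006, 0.1, 15], [0, 0, 0.0065, 0.4, -0.014, 0.25, 15], [0, 0, 0.0065, 0.464, -0.014, 0.351, 15], [0, 0, 0.0065, 0.464, -0.014, 0.351, 15], [0, 0, 0.0065, 0.464, -0.014, 0.351, 15]]}}

```text
t: 17.75
ee_pos: [482.6, -253.5, 131.3]
orientation: [0.446, 3.106, 0.004]
ft_force: [0.4, -0.3, -0.6]
width: 25.6
grasp_force: 30.0
```

```bash
python3 - <<'E'
from h import *
st()
plan([480.6,-251.6,95],tool([0,0,-1],[.281,.960,0]))
E
```

```text
t 17.75 pos [ 482.6 -253.5  131.3] R [[-0.96, 0.282, 0.004], [0.282, 0.96, 0.002], [-0.003, 0.003, -1.0]] q [-0.51  0.43  1.87  0.    0.83 -1.8 ] F [ 0.4 -0.3 -0.6] w 25.6 29.983643889427185
turn [ 0.0019  0.002  -0.0005] shift [0.0127 0.0059 0.1817]
```

Call:
{"fn": "servo_tool", "kwargs": {"rows": [[0, 0, 0, 0.0127, 0.006, 0.05, 15], [0, 0, 0, 0.0127, 0.006, 0.08, 15], [0, 0, 0, 0.0127, 0.006, 0.08, 15]]}}

```text
t: 18.12
ee_pos: [478.8, -251.5, 113.7]
orientation: [0.448, 3.109, 0.005]
ft_force: [-0.6, 0.1, -1.5]
width: 26.0
grasp_force: 30.0
```

```bash
python3 - <<'E'
from h import *
for k in range(4):
    print(ctrl.get_obs()["ee_pos"].round(2));i=ctrl.camera_info("wrist");p,d=ctrl.get_image("wrist")
st()
plan([480.6,-251.6,95],tool([0,0,-1],[.281,.960,0]))
cv2.imwrite("pics/w6.png",cv2.resize(p[190:310,230:400,::-1],None,fx=4.5,fy=4.5,interpolation=cv2.INTER_CUBIC))
for n in("scene","top"):
    p,d=ctrl.get_image(n);cv2.imwrite(f"pics/{n}6.png",p[:,:,::-1])
E
```

```text
[ 478.84 -251.54  113.66]
[ 479.02 -251.68  113.93]
[ 479.13 -251.81  114.15]
[ 479.17 -251.85  114.29]
t 18.32 pos [ 479.2 -251.9  114.4] R [[-0.959, 0.283, 0.002], [0.283, 0.959, 0.003], [-0.001, 0.003, -1.0]] q [-0.51  0.46  1.89  0.    0.8  -1.8 ] F [ 0.1 -0.1 -2. ] w 25.9 29.983593821525574
turn [ 0.0021  0.0009 -0.0013] shift [-0.0061  0.003   0.097 ]
```

View pics/w6.png

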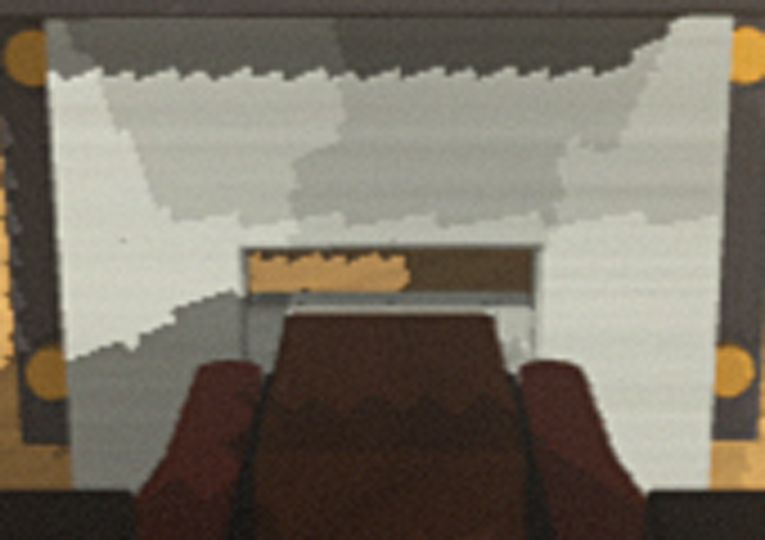

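The slot mouth spans crop (243–541), far edge at row 246, and the crossbar above it spans 248–533 with its lower front edge at row 293. It is centred along the slot; I'll compute the cross-slot gap.

```bash
python3 - <<'E'
from h import *
o=ctrl.get_obs()["ee_pos"];print(o)
f=lambda c,r,z:ray("wrist",230+(c+.5)/4.5-.5,190+(r+.5)/4.5-.5,z)
ux=np.array([.96,-.281,0])
zb=o[2]-42.5
S=f(390,246,50);C=f(390,293,zb);print("slot far edge->",S@ux,"crossbar edge",C@ux,"gap",(C-S)@ux, "tcp",o@ux, "slot centre from edge",S@ux+9,"crossbar ctr",C@ux+7)
uy=np.array([.281,.96,0])
print("y: slot",(f(243,246,50)+f(541,246,50))@uy/2,"bar",(f(248,293,zb)+f(533,293,zb))@uy/2,"tcp",o@uy,"lens",(f(541,246,50)-f(243,246,50))@uy,(f(533,293,zb)-f(248,293,zb))@uy)
E
```

```text
[ 479.19974293 -251.86630544  114.44216538]
slot far edge-> 523.9501609927875 crossbar edge 525.1598392768681 gap 1.2096782840806155 tcp 530.8061850383837 slot centre from edge 532.9501609927875 crossbar ctr 532.1598392768681
y: slot -106.36580840712936 bar -106.70491163740202 tcp -107.13652545678815 lens 47.08424802814377 41.02334391430635
```

Call:
{"fn": "servo_tool", "kwargs": {"rows": [[0, 0, 0, -0.005, 0.002, 0.04, 15], [0, 0, 0, -0.005, 0.002, 0.08, 15], [0, 0, 0, -0.005, 0.002, 0.1, 15], [0, 0, 0, -0.005, 0.002, 0.1, 15], [0, 0, 0, -0.005, 0.002, 0.12, 15], [0, 0, 0, -0.005, 0.002, 0.12, 15]]}}

```text
t: 19.18
ee_pos: [480.0, -251.5, 90.0]
orientation: [0.448, 3.108, 0.005]
ft_force: [-0.1, 0.5, -1.6]
width: 25.9
grasp_force: 30.0
```

Call:
{"fn": "servo_tool", "kwargs": {"rows": [[0, 0, 0, 0, 0, 0.02, 15], [0, 0, 0, 0, 0, 0.04, 15], [0, 0, 0, 0, 0, 0.04, 15]]}}

```text
t: 19.55
ee_pos: [479.9, -251.4, 81.9]
orientation: [0.448, 3.109, 0.005]
ft_force: [0.3, -0.3, -2.3]
width: 25.7
grasp_force: 30.0
```

It's in the slot without touching. Down to the collar.

Call:
{"fn": "servo_tool", "kwargs": {"rows": [[0, 0, 0, 0, 0, 0.025, 15], [0, 0, 0, 0, 0, 0.042, 15], [0, 0, 0, 0, 0, 0.042, 15]]}}

```text
t: 19.92
ee_pos: [479.9, -251.4, 73.5]
orientation: [0.449, 3.109, 0.005]
ft_force: [-0.6, 0.1, -0.9]
width: 25.7
grasp_force: 30.0
```

Call:
{"fn": "servo_tool", "kwargs": {"rows": [[0, 0, 0, 0, 0, 0.006, 15], [0, 0, 0, 0, 0, 0.006, 15], [0, 0, 0, 0, 0, 0.006, 15]]}}

```text
t: 20.3
ee_pos: [480.2, -251.5, 72.7]
orientation: [0.448, 3.108, 0.005]
ft_force: [0.4, 1.2, -1.6]
width: 25.6
grasp_force: 30.0
```

Call:
{"fn": "servo_tool", "kwargs": {"rows": [[0, 0, 0, 0, 0, 0.005, 15], [0, 0, 0, 0, 0, 0.005, 15], [0, 0, 0, 0, 0, 0.005, 15]]}}

```text
t: 20.68
ee_pos: [480.2, -251.5, 71.7]
orientation: [0.448, 3.108, 0.005]
ft_force: [-0.4, -0.2, -1.7]
width: 26.0
grasp_force: 30.0
```

Call:
{"fn": "servo_tool", "kwargs": {"rows": [[0, 0, 0, 0, 0, 0.005, 15], [0, 0, 0, 0, 0, 0.005, 15], [0, 0, 0, 0, 0, 0.005, 15]]}}

```text
t: 21.05
ee_pos: [480.3, -251.5, 71.5]
orientation: [0.448, 3.108, 0.005]
ft_force: [-2.4, 0.7, 7.9]
width: 25.9
grasp_force: 30.0
```

Call:
{"fn": "servo_tool", "kwargs": {"rows": [[0, 0, 0, 0, 0, 0.004, 15], [0, 0, 0, 0, 0, 0.004, 15], [0, 0, 0, 0, 0, 0.004, 15]]}}

```text
t: 21.42
ee_pos: [480.3, -251.6, 71.4]
orientation: [0.448, 3.108, 0.004]
ft_force: [-5.6, 2.4, 17.5]
width: 25.8
grasp_force: 30.0
```

Call:
{"fn": "servo_tool", "kwargs": {"rows": [[0, 0, 0, 0, 0, -0.005, 15], [0, 0, 0.1, 0, 0, -0.005, 15], [0, 0, 0.2, 0, 0, -0.005, 15], [0, 0, 0.3, 0, 0, -0.005, 15], [0, 0, 0.4, 0, 0, -0.005, 15], [0, 0, 0.5, 0, 0, -0.005, 15], [0, 0, 0.5, 0, 0, -0.005, 15]]}}

```text
t: 22.3
ee_pos: [481.0, -251.9, 71.5]
orientation: [1.554, 2.728, 0.005]
ft_force: [0.2, 0.0, 5.2]
width: 25.8
grasp_force: 30.0
```

Call:
{"fn": "servo_tool", "kwargs": {"rows": [[0, 0, 0.1, 0, 0, 0, 15], [0, 0, 0.2, 0, 0, 0, 15], [0, 0, 0.3, 0, 0, 0, 15], [0, 0, 0.4, 0, 0, 0, 15], [0, 0, 0.5, 0, 0, 0, 15], [0, 0, 0.547, 0, 0, 0, 15], [0, 0, 0.547, 0, 0, 0, 15], [0, 0, 0.547, 0, 0, 0, 15]]}}

```text
t: 23.3
ee_pos: [481.1, -252.0, 71.5]
orientation: [2.511, 1.886, 0.006]
ft_force: [-0.2, -1.0, 6.1]
width: 25.7
grasp_force: 30.0
```

```bash
python3 - <<'E'
from h import *
st();o=ctrl.get_obs();print(o["moment"])
E
```

```text
t 23.3 pos [ 481.1 -252.    71.5] R [[0.279, 0.96, 0.004], [0.96, -0.279, 0.002], [0.003, 0.003, -1.0]] q [-0.51  0.53  1.9   0.01  0.71 -0.23] F [-0.2 -1.   6.1] w 25.7 29.99620020389557
[-0.16105294 -0.15771114 -0.02507484]
```

Call:
{"fn": "servo_tool", "kwargs": {"rows": [[0, 0, 0, 0, 0, 0, 32], [0, 0, 0, 0, 0, 0, 42], [0, 0, 0, 0, 0, 0, 42], [0, 0, 0, 0, 0, 0, 42]]}}

```text
t: 23.8
ee_pos: [480.0, -251.4, 70.7]
orientation: [-2.514, -1.881, -0.005]
ft_force: [-0.5, 0.2, 0.6]
width: 42.0
grasp_force: 0.0
```

Call:
{"fn": "servo_tool", "kwargs": {"rows": [[0, 0, 0, 0, 0, -0.1, 42], [0, 0, 0, 0, 0, -0.25, 42], [0, 0, 0, 0, 0, -0.5, 42], [0, 0, 0, -0.2, 0, -0.7, 42], [0, 0, 0, -0.5, 0, -0.7, 42], [0, 0, 0, -0.6, 0, -0.7, 42], [0, 0, 0, -0.6, 0, -0.7, 42]]}}

```text
t: 24.68
ee_pos: [445.3, -367.5, 209.9]
orientation: [-2.516, -1.878, -0.005]
ft_force: [0.6, -0.0, -0.7]
width: 42.1
grasp_force: 0.0
```

```bash
python3 - <<'E'
from f import *
st()
for n in ("wrist","top"):
  try:
    p=headtop(n,(481.6,-252),z=104,r=40);cv2.imwrite(f"pics/{n}7.png",p[:,:,::-1])
  except Exception as e:print(n,e)
p,d=ctrl.get_image("scene");a=cv2.resize(p[160:280,150:300],None,fx=2.6,fy=2.6);q,_=ctrl.get_image("wrist")
o=np.zeros((480,800,3),np.uint8);o[:312,:390]=a;o[:300,395:795]=cv2.resize(q,(400,300));cv2.imwrite("pics/v7.png",o[:,:,::-1])
E
```

```text
t 24.68 pos [ 445.3 -367.5  209.9] R [[0.284, 0.959, 0.001], [0.959, -0.284, 0.004], [0.004, 0.0, -1.0]] q [-0.71  0.37  1.75  0.    1.03 -0.43] F [ 0.6 -0.  -0.7] w 42.1 0.0
wrist centre [ 482.  -251.9  104. ] cloud [ 482.1 -251.9  105.2] sides 25.1 26.9 edge deg mod 90 73.42162152729672
top centre [ 481.  -251.4  104. ] cloud [ 481.  -252.   102.8] sides 26.7 26.4 edge deg mod 90 74.57532181008472
```

View pics/v7.png

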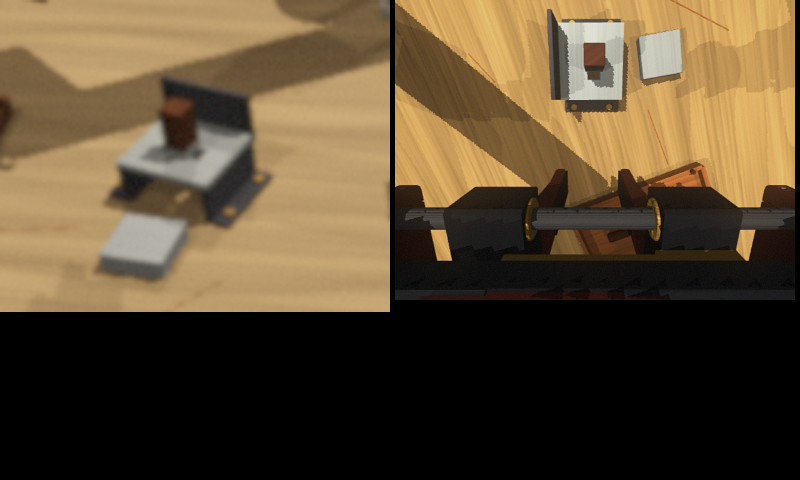

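The peg's head stands upright and square on the plate (scene crop (178,122), wrist crop (594,55)), with its top at 104 mm and centred on the slot. The gripper is clear.

```bash
python3 -c "
from workcell import ctrl
print(ctrl.close_job())"
```

```text
the job is handed in; nothing more can be done
None
```

The peg was stood on its crossbar and let go, then locked in the bracket with the collar on the plate and a measured quarter turn (I couldn't see the crossbar underneath); I handed the job in at about 25 s with the gripper clear and the bystanders not touched.

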